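Close the microscope lamp house with its quarter-turn cover

TASK

The grey cover is stowed under the low riser with its blue fin sticking out: draw it out, set it squarely over the open lamp well of the cream lamp house, then take its black knob, press it down and turn it a quarter turn clockwise so that the cam catches and springs back up into its notch. Let go, and leave the bottle, the jar and the tub where they stand.

Things in the scene. Friction and masses are not known exactly. Their poses are not given: they have to be found in the camera images.
- lamphouse: Fixed cream box 160 (x) x 210 (y) x 60 mm high, origin at the centre of its underside on the bench. In its flat top (deck) is an open well framed by a dark upright coaming, outside 70 (x) x 94 (y) mm and 14 mm high. Across the well lie aluminium latch rails with a slot 20 mm wide (x) and 56 mm long (y), its long way along the lamp house's y axis.
- port (a point): Centre of the lamp well, on the deck level 60 mm above the bench; axes as the lamp house. The cover, rightly seated, has its origin here with its y axis along the lamp house's y axis, either way round.
- riser: Fixed low white shelf on the bench, origin at the centre of its footprint on the bench, 190 (x) x 150 (y) mm. Shelf board from 86 to 94 mm above the bench with small boxes on it (to 116 mm). Closed on +x, -x and +y; open towards its own -y, where the cover's fin sticks out.
- cover: Loose grey cover, 0.3 to 0.5 kg, upright, origin at the centre of its skirt's lower edge. Plate 88 (x) x 112 (y) mm, top at z = 24; skirt 18 mm deep, inside 78 x 102 mm: 4 mm play each side over the coaming. Blue fin on a lip at the -y end. Fastener in the middle: black knob above, steel cross-bar 44 (y) x 9 x 8 mm below (z 4 to 12 mm, knob up) that must pass down through the slot.
- fin (a point): Grip point of the blue fin, on the cover at y = -106 mm, z = 64 mm of the cover frame. The fin is 12 mm thick (x), 44 mm long (y), and stands from 24 to 80 mm above the cover's origin. Axes as the cover.
- knob (a point): Grip point of the black bar knob, on its turning axis at the middle of the cover, 62 mm above the cover's origin when the knob is up; it goes down and turns with the knob. The bar is 13 mm thick (its x), 50 mm long (its y) and stands from 40 to 74 mm above the cover's origin; at turn 0 it lies along the cover's y axis.
- lock_press (a joint): How far the knob is pressed down into the cover, m: 0 up (rest), 0.014 fully down. Spring: 3.6 N to start, 16 N fully down. On the seated cover the cross-bar is boxed in by the slot (about 0.25 rad of play) until the knob is pressed at least 0.0115; caught under the rails it springs back only to about 0.008 and so clamps the cover.
- lock_turn (a joint): Turn of the knob in the cover, rad: 0 open (bar along the cover's y, the start), growing clockwise seen from above to a stop at 1.571, locked (bar across, along the cover's x). Light friction, 0.06 N m; it stays where it is left.
- washbottle: Bystander: white bottle with blue cap, 60 mm across, 130 mm high, origin at the centre of its foot.
- amberjar: Bystander: amber jar with black lid, 68 mm across, 100 mm high, origin at the centre of its foot.
- tub: Bystander: white tub with red lid, 86 mm square, 67 mm high, origin at the centre of its foot.
Mind the look-alikes: they are no part of the job. What is shaped like the cover but orange or pink is not meant.

How it is judged:
By the outcome, as a careful person would: the job done as asked, in the order asked, and still so for the second after the job is handed in, with the robot touching nothing.
It also fails if it takes over 64 s, if anything falls off the work surface, if the arm or the gripper's body presses on something with over 40 N, if the wrist force passes 120 N, or if a joint passes its speed limit or range.

ROBOT

A 6-joint arm with a two-finger parallel gripper is mounted at the origin on the work surface. World frame = base frame: x ahead of the robot, y to its left, z up, the work surface at z = 0. Lengths are in mm, angles in rad, forces in N, time in s.
With the tool pointing down it reaches from about 300 to 750 mm from the base axis. Payload 8.5 kg.
Tool frame: the origin (TCP) lies midway between the tips of the shut fingers; the grasp point (between the pads) lies 19 mm behind it; z points along the fingers, y is the direction in which the jaws open and shut (so a half turn about z gives the same grasp; the last joint's range is limited). The gripper opens to 88 mm and grips with 3 to 60 N. Pads are 18 mm wide; open, the fingers measure 123 mm over their backs; the gripper's body (75 mm by 187 mm) begins 45 mm behind the grasp point.
Start: joints at [1.016, 0.381, 1.297, -0, 1.464, -0.215], TCP at [183.305, 518.536, 238.748] pointing down, gripper open.
Joint ranges: [-3.11, 3.11], [-0.89, 2.33], [0.22, 2.48], [-1.42, 4.56], [0.17, 2.85], [-2.88, 2.88]. Speed limits (rad/s): [2.39, 2.39, 3.14, 3.14, 3.14, 3.14].

INTERFACE

Orientations are given as a 3x3 rotation matrix whose columns are the frame's x, y, z axes.
In Python, from rig import sensors, cams, job_done gives the robot as it stands. The module is installed in compiled form; this text tells all that it offers.
- The arm moves only by the tool send_rows, never from a script. Its argument "moves" is a list of rows, each a list of 3 entries, a list of its own where there are three numbers: the shift along the tool's x, y, z in m, then the turn, a rotation vector about the tool's x, y, z in rad, then the finger opening in m, from 0 to 0.0881. In form: [[[dx, dy, dz], [ax, ay, az], hand], ...]. A call has exactly 8 rows; each row is the pose to reach, as a shift and turn from the pose commanded when the call began, along the tool's axes at that moment; what a row does not reach only later rows make up. A row lasts 1/8 s, in which the tool goes at most 62.5 mm and 10.7 degrees, less where a joint would pass 70% of its speed; a pose out of reach is approached as far as the arm can. A call with a gripper value outside its range is refused whole. The fingers move at their own pace and stop on an object; "force" is the grip in N (left out, the last holds). Time passes only in rows, so rows that repeat a pose let the fingers close, or fill a call up. It gives the time, the measured TCP pose, the force and the opening at its end, in the units of the state.
- sensors.observe(): the state, without advancing time (a new reading comes with each control period).
- cams.read_camera(name): name is "scene" or "top"; returns the picture (480x640x3 uint8, red, green, blue); there is no depth.
- cams.camera_params(name): a dict with "fx", "fy", "cx", "cy" (pixels), "dist_coeffs" ([k1, k2, p1, p2, k3] as OpenCV has them; the pictures are not rectified), "rvec" (rotation vector, rad) and "tvec" (3), from world to camera coordinates, as OpenCV has them. Camera axes: x right, y down, z forward; pixel columns grow to the right and rows downward; lengths in mm; the calibration is good to about 2 mm. A picture is of the moment at which its call begins. camera_params takes no time and is no camera call.
- job_done(): hands the job in, once; it reports no verdict.
The state is a dict: "clock": time; "joint_pos": joint angles; "qd": joint speeds; "joint_torque": joint torques, N m; "tcp_pos": TCP position; "orientation": TCP orientation; "force": force on the tool from outside, world axes, zero at the start; "wrist_torque": the same for the moment, N m; "width": opening from 0.0 (shut) to 1.0 (fully open).
Only numpy, scipy, OpenCV 4.12 (cv2) and the standard library are available. Lean on these libraries where they do the work, as an engineer would, in place of code of your own. Each camera call takes 0.05 s, during which the arm holds its last target.

## Working session

There is one attempt and no reset: what is moved stays moved. The work goes in short steps, Python scripts to look and compute and a tool call to move; the robot and the scene stay as the last step left them, time stands still between calls to the robot, and variables do not carry over. Pictures are saved under pics/ and viewed, and the job is handed in when it is done.

Besides the shell and the picture viewer there is one more tool, called after "Request:" by a JSON object that holds its "api" and its "payload". send_rows: Moves the arm, as the interface text tells. Its arguments: {"type":"object","properties":{"moves":{"type":"array"},"force":{"type":"number"}},"required":["moves"]}

```bash
mkdir -p pics
python3 - <<'E'
from rig import sensors,cams
import cv2
print(sensors.observe())
for n in("scene","top"):
    im=cams.read_camera(n); cv2.imwrite(f"pics/{n}0.png",im[:,:,::-1]); print(n,cams.camera_params(n))
E
```

```text
{'clock': 0.0, 'joint_pos': array([ 1.01571333e+00,  3.81167368e-01,  1.29828449e+00, -1.37729030e-05,
        1.46359545e+00, -2.15290223e-01]), 'qd': array([ 0.00100242,  0.00057515,  0.00197463, -0.0001588 , -0.00027213,
       -0.0008175 ]), 'joint_torque': array([ 1.59101335e-03, -4.37931275e+01, -2.24556881e+01,  7.13540590e-02,
        3.52142716e-02, -9.22798836e-05]), 'tcp_pos': array([183.15196372, 518.29663946, 238.14514497]), 'orientation': array([[-9.42824135e-01,  3.33289783e-01, -7.54983980e-04],
       [ 3.33290506e-01,  9.42823362e-01, -1.24346268e-03],
       [ 2.97383127e-04, -1.42399562e-03, -9.99998942e-01]]), 'force': array([ 0.49493448, -0.40860291, -1.45917634]), 'wrist_torque': array([-0.0203044 , -0.00586398, -0.05390307]), 'width': 1.0027391962704248}
scene {'fx': 580.7847401440331, 'fy': 580.7847401440331, 'cx': 322.09248591818806, 'cy': 234.72465693797957, 'dist_coeffs': array([0.01556565, 0.        , 0.        , 0.        , 0.        ]), 'rvec': array([ 2.2961339 ,  0.62651286, -0.25631242]), 'tvec': array([-492.09178644,   -6.5776941 , 1599.67979999])}
top {'fx': 559.4304718072608, 'fy': 559.4304718072608, 'cx': 316.8352049830811, 'cy': 248.52708927918928, 'dist_coeffs': array([-0.00372146,  0.        ,  0.        ,  0.        ,  0.        ]), 'rvec': array([ 2.10393625, -2.14551553,  0.20040699]), 'tvec': array([ 194.99717397,  476.38745466, 1449.82281472])}
```

View pics/scene0.png

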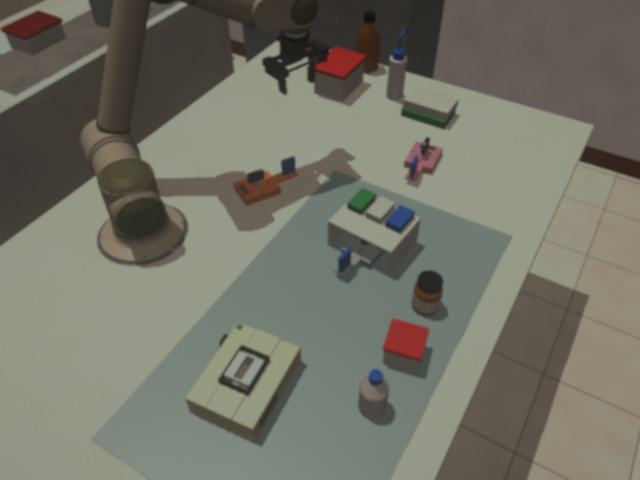

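View pics/top0.png

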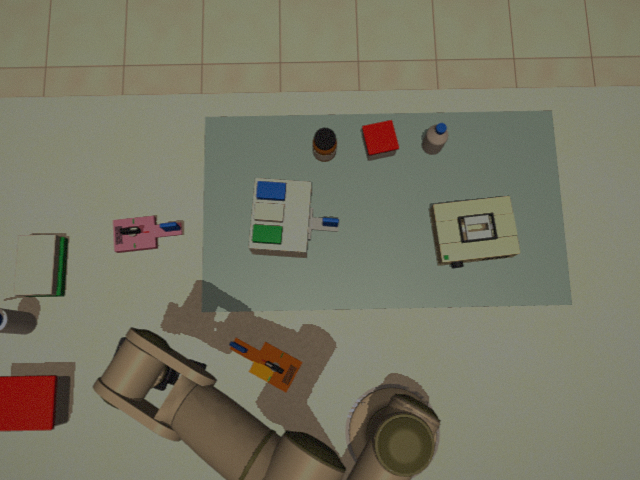

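The scene shows the riser at about (375,230) with the blue fin at (344,260), and the lamp house at (245,378). In the top view the fin is at (330,221) and the well at (478,228). I'll enlarge both.

```bash
cat > h.py <<'E'
import numpy as np,cv2
from rig import cams
def P(n):
    p=cams.camera_params(n);K=np.array([[p['fx'],0,p['cx']],[0,p['fy'],p['cy']],[0,0,1.]])
    return K,np.array(p['dist_coeffs']),np.array(p['rvec']),np.array(p['tvec'])
def ray(n,uv,z):
    K,d,r,t=P(n);R=cv2.Rodrigues(r)[0]
    q=cv2.undistortPoints(np.array(uv,float).reshape(-1,1,2),K,d).reshape(-1,2)
    D=np.c_[q,np.ones(len(q))]@R; C=-R.T@t
    return C+D*((z-C[2])/D[:,2])[:,None]
def proj(n,X):
    K,d,r,t=P(n);return cv2.projectPoints(np.array(X,float).reshape(-1,1,3),r,t,K,d)[0].reshape(-1,2)
E
python3 - <<'E'
import cv2
im=cv2.imread("pics/top0.png")
a=cv2.resize(im[165:275,235:355],None,fx=6,fy=5,interpolation=3)[:, :]
b=cv2.resize(im[190:270,425:525],None,fx=6,fy=6,interpolation=3)
a=cv2.resize(im[165:265,235:355],None,fx=6,fy=6,interpolation=3)
cv2.imwrite("pics/ta.png",a);cv2.imwrite("pics/tb.png",b)
s=cv2.imread("pics/scene0.png")
cv2.imwrite("pics/sa.png",cv2.resize(s[180:280,320:440],None,fx=6,fy=6,interpolation=3))
cv2.imwrite("pics/sb.png",cv2.resize(s[320:440,180:310],None,fx=5,fy=5,interpolation=3))
E
```

```text
(no output)
```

View pics/ta.png

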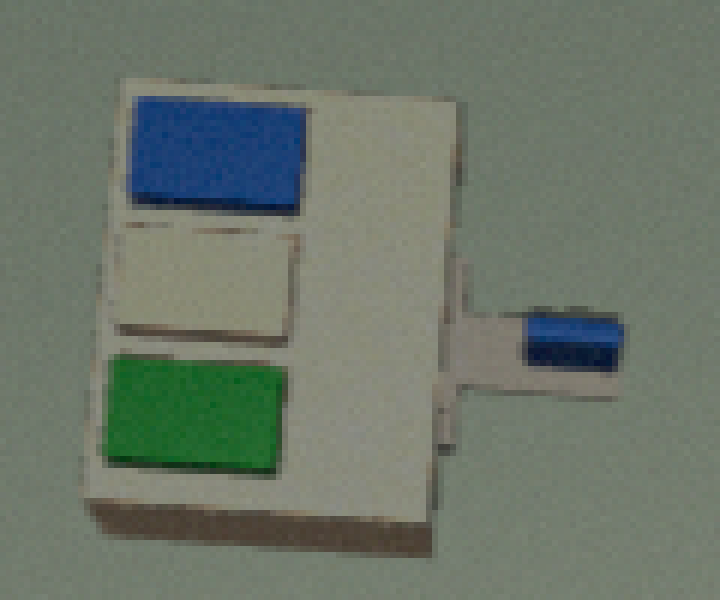

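View pics/tb.png

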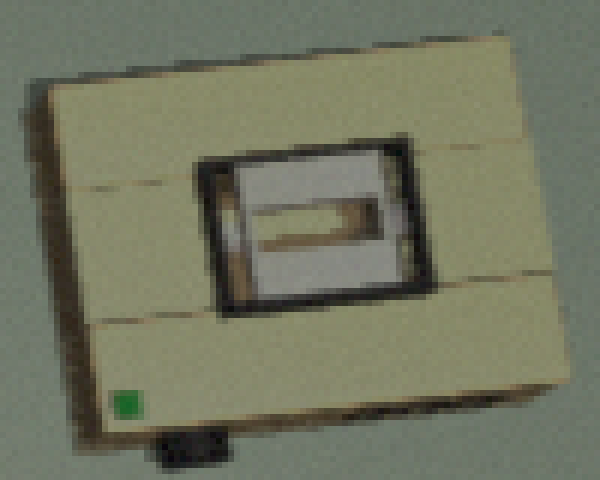

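View pics/sa.png

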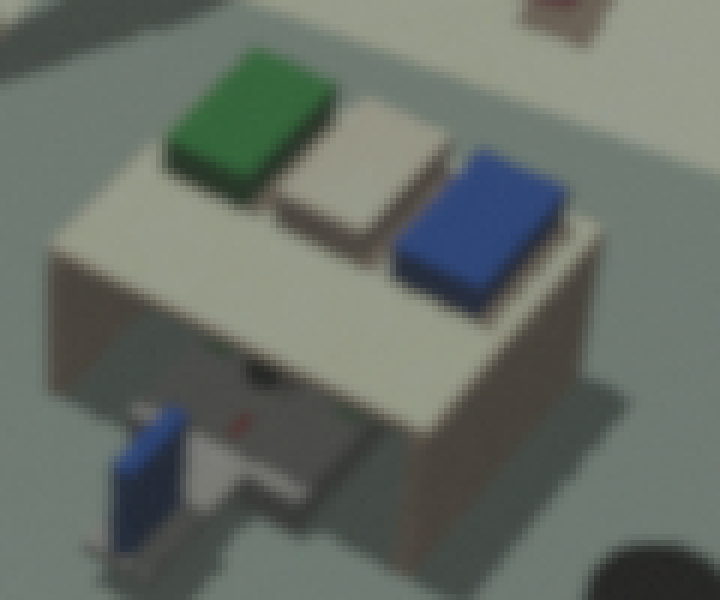

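View pics/sb.png

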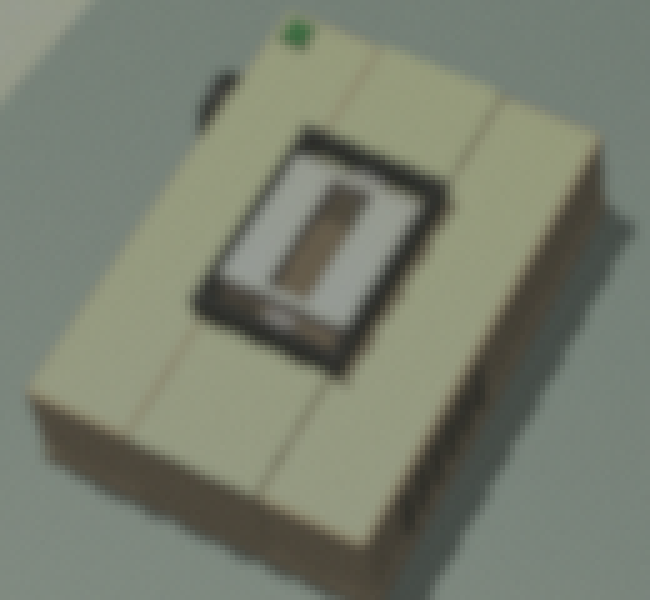

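The crops show the riser front edge, the fin's lit top face at about ta(575,332), and the coaming corners at tb(197,160), (408,138), (437,292) and (222,318). Next I'll convert these to positions and check them against the given sizes.

Run:
```python
import numpy as np,cv2
from h import *
for n in("top","scene"):
    K,d,r,t=P(n);print(n,"cam",-cv2.Rodrigues(r)[0].T@t)
def cr(p,o,s): return (np.array(p,float)+.5)/s-.5+np.array(o)
def rep(name,n,p,o,s,z):
    X=ray(n,cr(p,o,s),z)[:,:2];e=np.roll(X,-1,0)-X
    print(name,n,X.round(1).tolist(),"c",X.mean(0).round(1),"len",np.linalg.norm(e,axis=1).round(1),"ang",np.degrees(np.arctan2(e[:,1],e[:,0])).round(1))
rep("riser","top",[(122,80),(458,100),(432,522),(85,498)],(235,165),6,94)
rep("deck","top",[(50,88),(512,38),(568,380),(100,437)],(425,190),6,60)
rep("coam","top",[(197,160),(408,138),(437,292),(222,318)],(425,190),6,74)
rep("slot","top",[(250,212),(382,197),(385,234),(258,250)],(425,190),6,64)
rep("deck","scene",[(295,10),(603,132),(362,547),(30,395)],(180,320),5,60)
rep("coam","scene",[(305,130),(450,185),(342,378),(195,305)],(180,320),5,74)
rep("riser","scene",[(50,250),(430,430),(605,232)],(320,180),6,94)
# masks
for n in("top","scene"):
    im=cv2.imread(f"pics/{n}0.png").astype(int);b,g,r=im[...,0],im[...,1],im[...,2]
    m=((b>1.5*r)&(b-r>35)&(b>1.25*g)).astype(np.uint8)
    k,l,st,ce=cv2.connectedComponentsWithStats(m)
    for i in range(1,k):
        if st[i,4]>8:print(n,st[i],ce[i].round(1))
im=cv2.imread("pics/top0.png")
print(im[214:230,318:342].astype(int)[:,:,0])
im=cv2.imread("pics/scene0.png")
print(im[244:276,334:356].astype(int)[:,:,0])
```

```text
top cam [ 203.81866704  191.4365433  1512.86651749]
scene cam [ 995.71807641 -719.78809995 1136.4962201 ]
riser top [[663.9, 345.8], [651.8, 197.9], [463.3, 212.4], [476.7, 361.5]] c [563.9 279.4] len [148.4 189.1 149.7 187.9] ang [-94.7 175.6  84.9  -4.8]
deck top [[592.0, -128.1], [611.1, -336.8], [454.9, -348.4], [433.6, -140.8]] c [ 522.9 -238.5] len [209.6 156.6 208.6 158.9] ang [ -84.8 -175.7   95.9    4.6]
coam top [[554.2, -188.0], [562.4, -281.9], [492.7, -289.2], [483.0, -194.2]] c [ 523.1 -238.3] len [94.3 70.  95.5 71.5] ang [ -85.  -174.    95.9    5. ]
slot top [[532.5, -212.5], [538.2, -271.5], [521.4, -271.6], [515.2, -214.9]] c [ 526.8 -242.6] len [59.3 16.8 57.  17.4] ang [ -84.5 -179.8   96.2    7.7]
deck scene [[435.7, -142.3], [590.5, -126.8], [610.7, -336.4], [456.7, -351.5]] c [ 523.4 -239.3] len [155.5 210.6 154.8 210.2] ang [   5.7  -84.5 -174.4   95.7]
coam scene [[484.4, -198.9], [553.8, -190.0], [567.1, -286.9], [495.7, -290.6]] c [ 525.3 -241.6] len [70.  97.8 71.5 92.4] ang [   7.3  -82.2 -177.1   97.1]
riser scene [[463.7, 211.9], [650.1, 199.6], [664.3
[... 4422 characters left out ...]
7  61  66  69  73  73  70  67
   66  65  69  70]
 [112 114 112 103  84  68  60  59  58  56  61  65  69  71  72  70  69  67
   66  68  70  71]
 [104 106 108 102  83  68  60  59  58  61  64  69  71  70  73  69  67  67
   69  70  70  71]
 [ 96  95  97  93  79  68  62  63  62  66  69  70  71  72  69  67  67  68
   70  70  72  73]
 [101  94  90  83  75  70  71  71  69  69  71  71  70  68  67  66  69  69
   70  70  72  75]
 [110 104  95  84  74  74  78  80  74  73  71  71  68  65  65  68  69  71
   71  71  71  75]
 [114 111 103  87  74  72  77  77  73  74  73  70  65  66  66  70  69  70
   71  71  72  75]
 [114 110 100  84  73  70  70  69  71  74  73  68  64  67  68  70  70  71
   70  74  77  84]]
```

```bash
python3 - <<'E'
import numpy as np,cv2
from h import *
for n,roi,th in(("top",(214,230,320,342),95),("scene",(244,264,336,356),85)):
    im=cv2.imread(f"pics/{n}0.png").astype(int);b,g,r=im[...,0],im[...,1],im[...,2]
    m=(b>th)&(b>1.3*g)&(b>1.5*r);y0,y1,x0,x1=roi
    ys,xs=np.nonzero(m[y0:y1,x0:x1]);uv=np.c_[xs+x0,ys+y0].astype(np.float32)
    X=ray(n,uv,80)[:,:2];rc=cv2.minAreaRect(X.astype(np.float32))
    c=X.mean(0);w,V=np.linalg.eigh(np.cov(X.T));a=np.degrees(np.arctan2(V[1,1],V[0,1]))
    print(n,len(uv),uv.mean(0),"c",c,"rect",rc,"axis",a,"spans",4*w**.5*.866)
# lip edges in top crop, cover lip colour; print lip outline points
E
python3 - <<'E'
import cv2
im=cv2.imread("pics/top0.png")
cv2.imwrite("pics/tf.png",cv2.resize(im[200:245,300:350],None,fx=14,fy=13,interpolation=0))
E
```

```text
top 55 [329.9091  219.70909] c [549.90465896 149.86644582] rect ((549.8229370117188, 148.36753845214844), (39.95987319946289, 9.542465209960938), 84.36336517333984) axis 84.02077559222232 spans [ 9.76050289 40.21643392]
scene 54 [344.81482 252.94444] c [549.02046785 148.45935533] rect ((548.4823608398438, 148.01791381835938), (43.79409408569336, 9.897401809692383), 83.3110580444336) axis 84.44505680804873 spans [10.46481119 42.3777447 ]
```

View pics/tf.png

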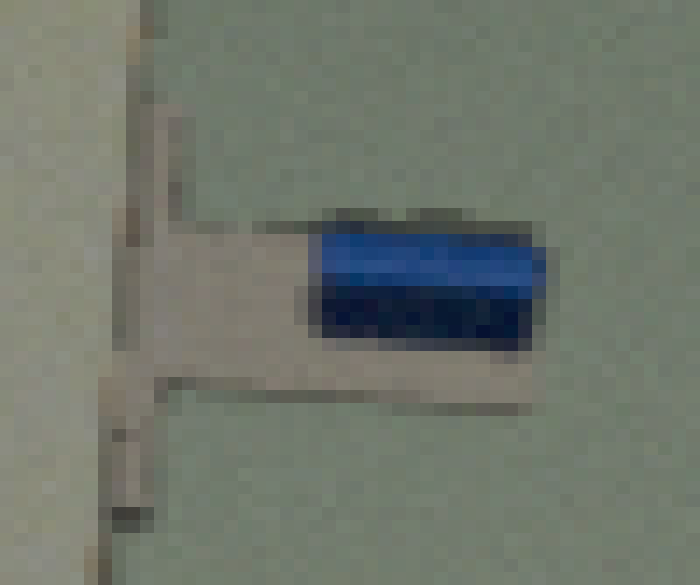

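Both views agree to about 1.5 mm: the fin is at (549.5,148.5) with axis 84.4°. The port is at (523.2,-238.9) with lamp house yaw 5.3°. The sizes match what was given, so I'll plan the first move.

```bash
cat >> h.py <<'E'
from scipy.spatial.transform import Rotation as Ro
from rig import sensors
def plan(pos,a):
    s=sensors.observe();R=np.array(s['orientation']);a=np.radians(a)
    y=np.array([np.cos(a),np.sin(a),0]);z=np.array([0,0,-1.]);T=np.c_[np.cross(y,z),y,z]
    print("t",s['clock'],"tcp",np.round(s['tcp_pos'],1),"yaw",np.degrees(np.arctan2(R[1,1],R[0,1])).round(2),"F",np.round(s['force'],1),"M",np.round(s['wrist_torque'],2),"w",round(s['width']*88.1,1),"j",np.round(s['joint_pos'],2))
    print("shift mm",np.round(R.T@(np.array(pos)-s['tcp_pos']),2),"turn",np.round(Ro.from_matrix(R.T@T).as_rotvec(),4))
E
python3 -c "
from h import *
plan([549.5,148.5,140],-5.5)"
```

```text
t 0.1 tcp [183.2 518.3 238.2] yaw 70.53 F [0.2 0.  0. ] M [ 0.06 -0.01  0.03] w 87.9 j [ 1.02  0.38  1.3   0.    1.46 -0.22]
shift mm [-468.67 -226.51   98.36] turn [-1.200e-03  6.000e-04  1.327e+00]
```

Request:
{"api": "send_rows", "payload": {"moves": [[[-0.04,-0.019,0.003],[0,0,0.11],0.088],[[-0.08,-0.039,0.006],[0,0,0.22],0.088],[[-0.12,-0.058,0.01],[0,0,0.33],0.088],[[-0.16,-0.077,0.015],[0,0,0.44],0.088],[[-0.2,-0.097,0.02],[0,0,0.56],0.088],[[-0.24,-0.116,0.025],[0,0,0.67],0.088],[[-0.28,-0.135,0.03],[0,0,0.78],0.088],[[-0.32,-0.155,0.035],[0,0,0.89],0.088]]}}

```text
clock: 1.1
tcp_pos: [434.1, 264.6, 203.4]
orientation: [[-0.331, 0.944, -0.001], [0.944, 0.331, -0.0], [0.0, -0.001, -1.0]]
force: [-0.6, -0.6, -0.1]
width: 1.002
```

```bash
python3 -c "
from h import *
plan([549.5,148.5,100],-5.5)"
```

```text
t 1.1 tcp [434.1 264.6 203.4] yaw 19.33 F [-0.6 -0.6 -0.1] M [-0.04 -0.01  0.02] w 88.3 j [ 0.31  0.34  1.47  0.    1.33 -0.02]
shift mm [-147.74   70.53  103.3 ] turn [-6.000e-04  1.000e-04  4.334e-01]
```

Request:
{"api": "send_rows", "payload": {"moves": [[[-0.03,0.014,0],[0,0,0.09],0.088],[[-0.06,0.029,0.005],[0,0,0.18],0.08],[[-0.09,0.043,0.01],[0,0,0.27],0.07],[[-0.12,0.057,0.02],[0,0,0.36],0.06],[[-0.1477,0.0705,0.05],[0,0,0.4334],0.06],[[-0.1477,0.0705,0.08],[0,0,0.4334],0.06],[[-0.1477,0.0705,0.103],[0,0,0.4334],0.06],[[-0.1477,0.0705,0.103],[0,0,0.4334],0.06]]}}

```text
clock: 2.1
tcp_pos: [548.3, 150.0, 99.2]
orientation: [[0.092, 0.996, -0.004], [0.996, -0.092, -0.0], [-0.001, -0.004, -1.0]]
force: [-0.3, -0.9, -0.0]
width: 0.679
```

```bash
python3 -c "
from h import *
plan([549.5,148.5,45],-5.5)
for n in('top','scene'):
    im=cams.read_camera(n)[:,:,::-1]
    c=im[170:270,260:380] if n=='top' else im[170:290,290:430]
    cv2.imwrite(f'pics/{n}1.png',cv2.resize(c,None,fx=5,fy=5))"
```

```text
t 2.1 tcp [548.3 150.   99.2] yaw -5.3 F [-0.3 -0.9 -0. ] M [-0.06  0.01  0.02] w 59.8 j [0.06 0.55 1.45 0.   1.15 0.15]
shift mm [-1.36  1.53 54.2 ] turn [-0.0039  0.0006  0.0035]
```

View pics/scene1.png

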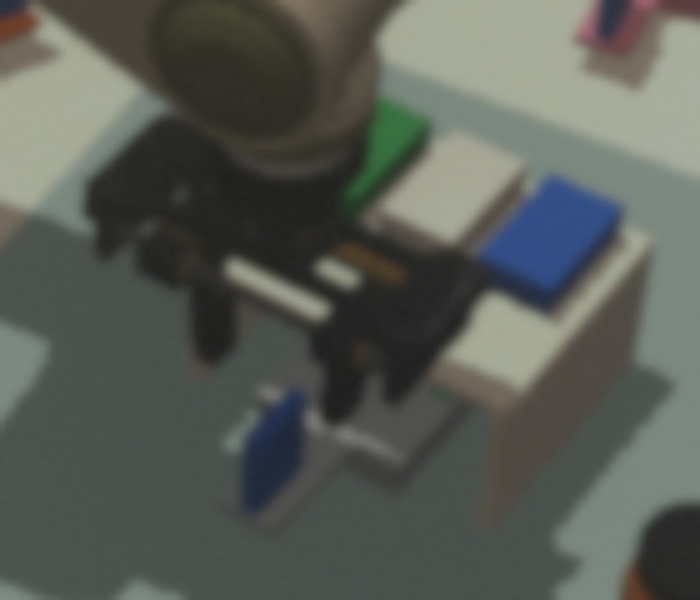

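The open fingers straddle the fin (crop 275,450) and clear the shelf. Going down and gripping.

Request:
{"api": "send_rows", "payload": {"force": 45, "moves": [[[-0.0014,0.0015,0.018],[-0.004,0,0.0035],0.06],[[-0.0014,0.0015,0.036],[-0.004,0,0.0035],0.06],[[-0.0014,0.0015,0.05],[-0.004,0,0.0035],0.06],[[-0.0014,0.0015,0.054],[-0.004,0,0.0035],0.04],[[-0.0014,0.0015,0.054],[-0.004,0,0.0035],0.02],[[-0.0014,0.0015,0.054],[-0.004,0,0.0035],0.005],[[-0.0014,0.0015,0.054],[-0.004,0,0.0035],0.005],[[-0.0014,0.0015,0.054],[-0.004,0,0.0035],0.005]]}}

```text
clock: 3.2
tcp_pos: [550.5, 148.6, 47.0]
orientation: [[0.096, 0.995, 0.004], [0.995, -0.096, -0.0], [0.0, 0.004, -1.0]]
force: [-1.3, 0.1, 1.4]
width: 0.133
```

```bash
python3 -c "
from h import *
plan([549.5-180*.0958,148.5-180*.9954,46],-5.5)"
```

```text
t 3.2 tcp [550.5 148.6  47. ] yaw -5.49 F [-1.3  0.1  1.4] M [-0.13  0.32  0.01] w 11.7 j [ 0.06  0.62  1.5  -0.    1.02  0.15]
shift mm [-180.19   -1.03    0.98] turn [ 0.0041 -0.      0.0001]
```

Request:
{"api": "send_rows", "payload": {"moves": [[[-0.005,0,-0.001],[0,0,0],0.005],[[-0.015,0,-0.001],[0,0,0],0.005],[[-0.03,0,-0.001],[0,0,0],0.005],[[-0.045,0,-0.001],[0,0,0],0.005],[[-0.06,0,-0.001],[0,0,0],0.005],[[-0.075,0,-0.001],[0,0,0],0.005],[[-0.09,0,-0.001],[0,0,0],0.005],[[-0.1,0,-0.001],[0,0,0],0.005]]}}

```text
clock: 4.2
tcp_pos: [540.9, 48.0, 47.8]
orientation: [[0.096, 0.995, 0.004], [0.995, -0.096, -0.0], [-0.0, 0.004, -1.0]]
force: [-0.1, 1.1, -3.6]
width: 0.134
```

Request:
{"api": "send_rows", "payload": {"moves": [[[-0.015,0,0],[0,0,0],0.005],[[-0.03,0,0],[0,0,0],0.005],[[-0.045,0,0],[0,0,0],0.005],[[-0.06,0,0],[0,0,0],0.005],[[-0.07,0,0],[0,0,0],0.005],[[-0.08,0,0],[0,0,0],0.005],[[-0.08,0,0],[0,0,0],0.005],[[-0.08,0,0],[0,0,0],0.005]]}}

```text
clock: 5.2
tcp_pos: [533.4, -30.5, 47.8]
orientation: [[0.096, 0.995, 0.004], [0.995, -0.096, -0.001], [-0.0, 0.004, -1.0]]
force: [0.3, -1.0, -2.6]
width: 0.13
```

```bash
python3 -c "
from h import *
plan([532,-30,46],-5.5)
for n in('top','scene'):
    im=cams.read_camera(n)[:,:,::-1];cv2.imwrite(f'pics/{n}2.png',im)"
```

```text
t 5.2 tcp [533.4 -30.5  47.8] yaw -5.48 F [ 0.3 -1.  -2.6] M [-0.36  0.13  0.07] w 11.5 j [-0.28  0.57  1.61  0.    0.96 -0.18]
shift mm [ 0.36 -1.43  1.81] turn [0.0042 0.0002 0.0003]
```

View pics/scene2.png

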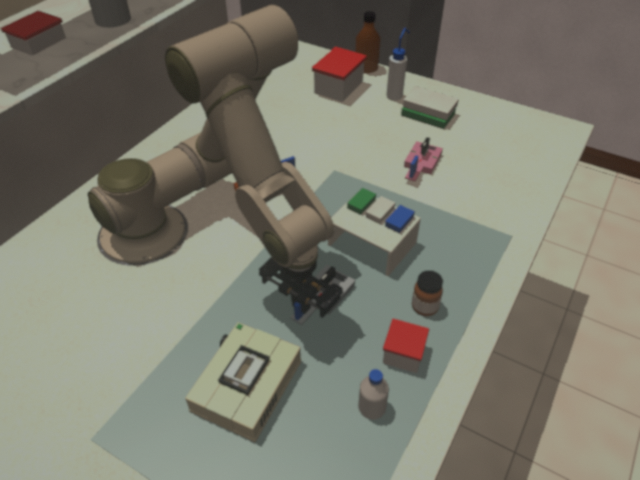

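View pics/top2.png

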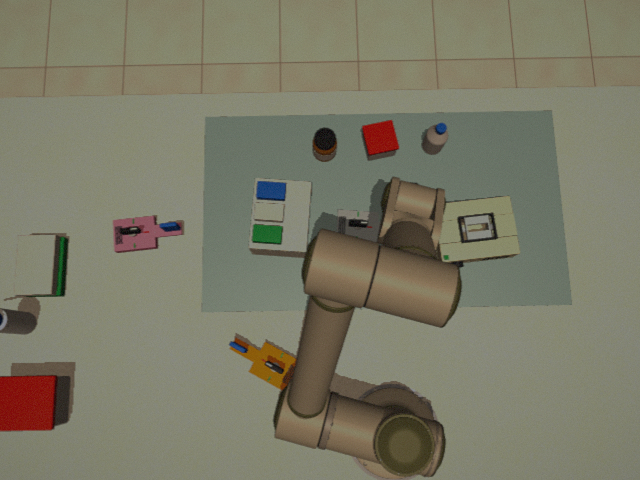

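The cover is out of the riser, with the knob visible in the top view at (358,223). I'll set it down, let go of the fin and re-grip by the knob, which is the balanced point.

Request:
{"api": "send_rows", "payload": {"moves": [[[0,0,0.001],[0,0,0],0.005],[[0,0,0.0015],[0,0,0],0.005],[[0,0,0.001],[0,0,0],0.05],[[0,0,0.001],[0,0,0],0.05],[[0,0,-0.02],[0,0,0],0.06],[[0,0,-0.05],[0,0,0],0.06],[[0,0,-0.08],[0,0,0],0.06],[[0,0,-0.09],[0,0,0],0.06]]}}

```text
clock: 6.3
tcp_pos: [533.5, -30.6, 139.1]
orientation: [[0.096, 0.995, 0.007], [0.995, -0.096, -0.001], [-0.0, 0.007, -1.0]]
force: [0.2, 0.6, -0.3]
width: 0.68
```

```bash
python3 -c "
from h import *
plan([542,75,140],-5.5)
for n in('top','scene'):
    im=cams.read_camera(n)[:,:,::-1]
    cv2.imwrite(f'pics/{n}3.png',im)
    c=im[190:270,310:410] if n=='top' else im[230:330,270:380]
    cv2.imwrite(f'pics/{n}3c.png',cv2.resize(c,None,fx=6,fy=6,interpolation=2))"
```

```text
t 6.3 tcp [533.5 -30.6 139.1] yaw -5.49 F [ 0.2  0.6 -0.3] M [-0.09  0.09 -0.01] w 59.9 j [-0.28  0.45  1.5   0.    1.19 -0.18]
shift mm [105.92  -1.6   -0.95] turn [0.0066 0.0004 0.0001]
```

View pics/scene3c.png

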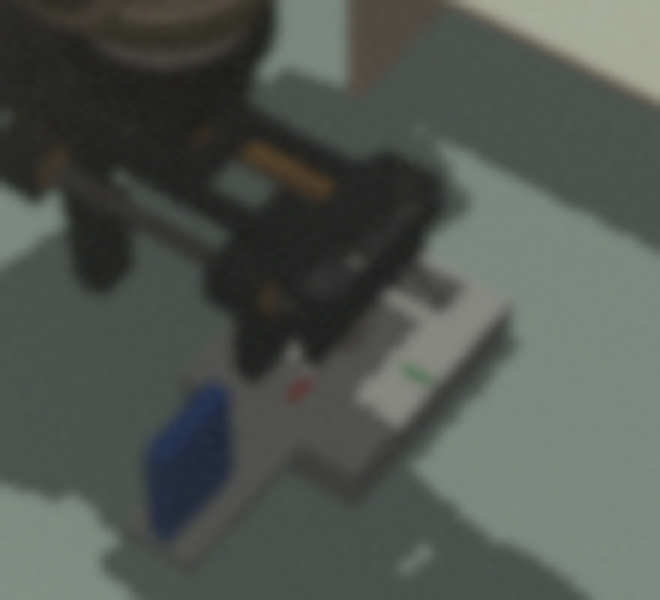

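View pics/top3c.png

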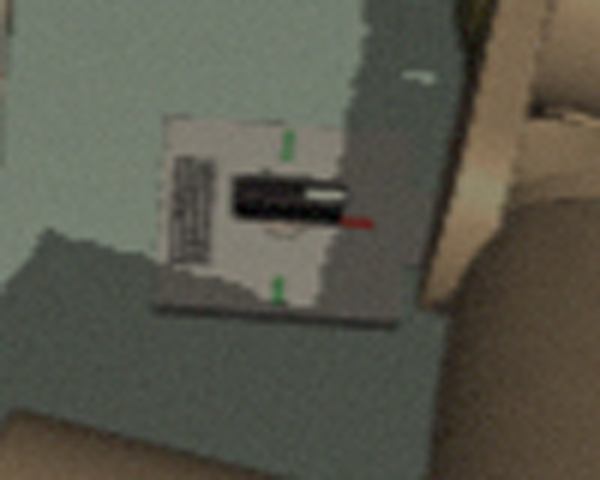

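```bash
python3 -c "
from h import *
f=lambda p:(np.array(p,float)+.5)/6-.5+np.array([310,190])
print(ray('top',f([(290,191)]),74).round(1))
print(ray('top',f([(165,117),(155,305),(398,320)]),24).round(1))
k=np.array([533.5,-30.6])+106*np.array([.0958,.9954]);print(k)
X=ray('top',f([(165,117),(155,305),(398,320)]),24);print(np.linalg.norm(np.diff(X,axis=0),axis=1),np.degrees(np.arctan2(*(X[1]-X[0])[1::-1])),np.degrees(np.arctan2(*(X[1]-X[2])[1::-1])), ((X[0]+X[2])/2)[:2])
"
```

```text
[[545.3  75.8  74. ]]
[[593.  127.8  24. ]
 [505.4 134.7  24. ]
 [496.3  25.   24. ]]
[543.6548  74.9124]
[ 87.8969045  110.07154226] 175.54168594416294 85.27562285542365 [544.65531752  76.40398013]
```

```bash
python3 -c "
from h import *
plan([544.5,75.7,100],-5.2)"
```

```text
t 6.4 tcp [533.1 -30.5 138.1] yaw -5.49 F [-0.5 -0.1  0.6] M [-0.05  0.09 -0.  ] w 59.7 j [-0.28  0.45  1.5   0.    1.18 -0.18]
shift mm [106.84   0.93  38.07] turn [ 0.0053  0.0002 -0.0051]
```

Request:
{"api": "send_rows", "payload": {"moves": [[[0.02,0,0],[0.005,0,-0.005],0.06],[[0.04,0,0],[0.005,0,-0.005],0.06],[[0.06,0,0],[0.005,0,-0.005],0.06],[[0.085,0.001,0],[0.005,0,-0.005],0.06],[[0.1068,0.001,0.01],[0.005,0,-0.005],0.06],[[0.1068,0.001,0.03],[0.005,0,-0.005],0.06],[[0.1068,0.001,0.038],[0.005,0,-0.005],0.06],[[0.1068,0.001,0.038],[0.005,0,-0.005],0.06]]}}

```text
clock: 7.4
tcp_pos: [544.0, 75.5, 98.9]
orientation: [[0.091, 0.996, -0.003], [0.996, -0.091, 0.0], [-0.0, -0.003, -1.0]]
force: [-0.6, 0.4, 0.0]
width: 0.681
```

```bash
python3 -c "
from h import *
plan([544.5,75.7,44],-5.2)"
```

```text
t 7.4 tcp [544.   75.5  98.9] yaw -5.23 F [-0.6  0.4  0. ] M [-0.1   0.09  0.01] w 60.0 j [-0.08  0.52  1.51 -0.    1.12  0.01]
shift mm [ 0.28  0.69 54.85] turn [-0.003   0.     -0.0005]
```

Request:
{"api": "send_rows", "payload": {"force": 45, "moves": [[[0,0.0007,0.018],[-0.003,0,0],0.06],[[0,0.0007,0.036],[-0.003,0,0],0.06],[[0,0.0007,0.05],[-0.003,0,0],0.05],[[0,0.0007,0.055],[-0.003,0,0],0.04],[[0,0.0007,0.055],[-0.003,0,0],0.03],[[0,0.0007,0.055],[-0.003,0,0],0.005],[[0,0.0007,0.055],[-0.003,0,0],0.005],[[0,0.0007,0.055],[-0.003,0,0],0.005]]}}

```text
clock: 8.4
tcp_pos: [544.8, 75.6, 45.1]
orientation: [[0.091, 0.996, 0.002], [0.996, -0.091, -0.0], [0.0, 0.002, -1.0]]
force: [-1.8, -0.1, 2.8]
width: 0.144
```

```bash
python3 -c "
from h import *
plan([544.5,75.7,144],-5.2)"
```

```text
t 8.4 tcp [544.8  75.6  45.1] yaw -5.21 F [-1.8 -0.1  2.8] M [-0.01  0.49 -0.03] w 12.7 j [-0.08  0.6   1.56 -0.    0.98  0.01]
shift mm [ 3.000e-02 -1.000e-01 -9.891e+01] turn [ 0.0018 -0.     -0.0002]
```

Request:
{"api": "send_rows", "payload": {"moves": [[[0,0,-0.005],[0,0,0],0.005],[[0,0,-0.015],[0,0,0],0.005],[[0,0,-0.03],[0,0,0],0.005],[[0,0,-0.045],[0,0,0],0.005],[[0,0,-0.065],[0,0,0],0.005],[[0,0,-0.085],[0,0,0],0.005],[[0,0,-0.1],[0,0,0],0.005],[[0,0,-0.11],[0,0,0],0.005]]}}

```text
clock: 9.4
tcp_pos: [544.8, 75.6, 155.8]
orientation: [[0.091, 0.996, 0.003], [0.996, -0.091, -0.0], [0.0, 0.003, -1.0]]
force: [0.4, 0.4, -5.0]
width: 0.144
```

```bash
python3 -c "
from h import *
plan([523.3,-239,155],5.3)
im=cams.read_camera('scene')[:,:,::-1]
cv2.imwrite('pics/s4.png',cv2.resize(im[170:310,260:430],None,fx=4,fy=4,interpolation=2))"
```

```text
t 9.4 tcp [544.8  75.6 155.8] yaw -5.21 F [ 0.4  0.4 -5. ] M [0.06 0.12 0.  ] w 12.7 j [-0.08  0.45  1.43 -0.    1.25  0.01]
shift mm [-315.29    7.17    0.84] turn [ 0.0028  0.0002 -0.1834]
```

View pics/s4.png

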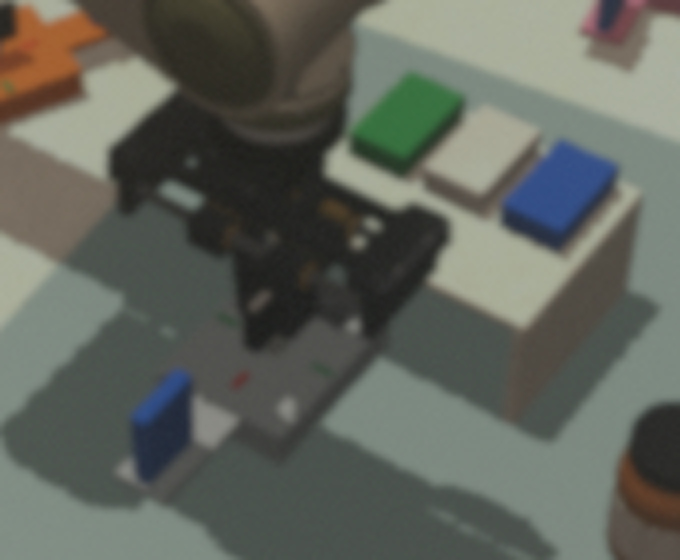

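The cover hangs level from the knob (~5 N). Now carrying it over the well.

Request:
{"api": "send_rows", "payload": {"moves": [[[-0.008,0,0],[0,0,-0.005],0.005],[[-0.025,0.001,0],[0,0,-0.015],0.005],[[-0.05,0.001,0],[0,0,-0.03],0.005],[[-0.08,0.002,0],[0,0,-0.046],0.005],[[-0.11,0.003,0],[0,0,-0.064],0.005],[[-0.14,0.003,0],[0,0,-0.081],0.005],[[-0.17,0.004,0],[0,0,-0.099],0.005],[[-0.2,0.005,0],[0,0,-0.116],0.005]]}}

```text
clock: 10.45
tcp_pos: [530.9, -125.4, 153.9]
orientation: [[-0.026, 1.0, 0.0], [1.0, 0.026, 0.0], [0.0, 0.0, -1.0]]
force: [-0.0, 0.3, -4.2]
width: 0.149
```

```bash
python3 -c "
from h import *
plan([523.3,-239,155],5.3)"
```

```text
t 10.45 tcp [ 530.9 -125.4  153.9] yaw 1.46 F [-0.   0.3 -4.2] M [0.07 0.04 0.03] w 13.1 j [-0.45  0.45  1.45  0.    1.24 -0.47]
shift mm [-113.41  -10.49   -1.17] turn [ 0.0003 -0.0005 -0.067 ]
```

Request:
{"api": "send_rows", "payload": {"moves": [[[-0.025,-0.002,0],[0,0,-0.015],0.005],[[-0.05,-0.005,0],[0,0,-0.03],0.005],[[-0.075,-0.007,0],[0,0,-0.045],0.005],[[-0.095,-0.009,0],[0,0,-0.058],0.005],[[-0.108,-0.01,-0.001],[0,0,-0.064],0.005],[[-0.1134,-0.0105,-0.001],[0,0,-0.067],0.005],[[-0.1134,-0.0105,-0.001],[0,0,-0.067],0.005],[[-0.1134,-0.0105,-0.001],[0,0,-0.067],0.005]]}}

```text
clock: 11.45
tcp_pos: [523.9, -237.0, 155.7]
orientation: [[-0.092, 0.996, 0.002], [0.996, 0.092, 0.0], [-0.0, 0.002, -1.0]]
force: [0.1, -0.9, -5.3]
width: 0.14
```

```bash
python3 -c "
from h import *
plan([523.3,-239,130],5.3)
for n in('top','scene'):
    im=cams.read_camera(n)[:,:,::-1]
    c=im[180:280,400:540] if n=='top' else im[300:440,170:320]
    cv2.imwrite(f'pics/{n}5.png',cv2.resize(c,None,fx=5,fy=5,interpolation=2)[:600])"
```

```text
t 11.45 tcp [ 523.9 -237.   155.7] yaw 5.31 F [ 0.1 -0.9 -5.3] M [ 0.11  0.09 -0.01] w 12.3 j [-0.63  0.49  1.36  0.    1.29 -0.72]
shift mm [-1.9  -0.86 25.74] turn [0.0018 0.0001 0.0001]
```

View pics/scene5.png

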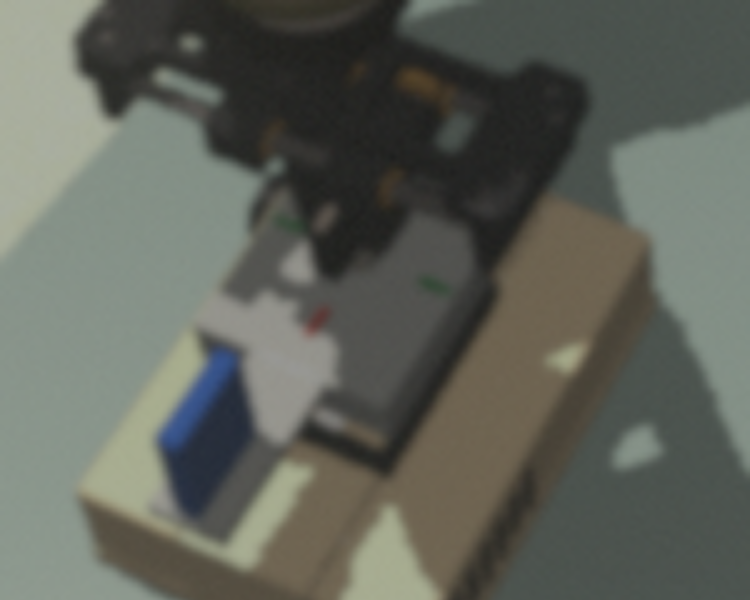

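View pics/top5.png

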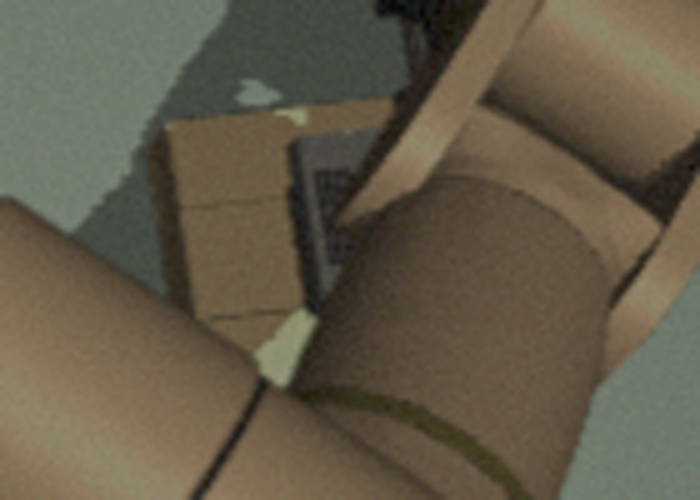

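```bash
python3 -c "
from h import *
a=np.radians(5.3);ex=np.array([np.cos(a),np.sin(a)]);ey=np.array([-np.sin(a),np.cos(a)])
o=np.array([523.9,-237.0]);z0=110.5
def c(x,y,z): return np.r_[o+x*ex+y*ey,z0+z]
pts=[c(-6,-84,80),c(-6,-128,80),c(6,-128,80),c(44,-56,24),c(44,56,24),c(-44,-56,24),c(44,-56,6)]
print(((proj('scene',pts)-[170,300])*5).round(0))"
```

```text
[[217. 339.]
 [151. 435.]
 [179. 448.]
 [385. 408.]
 [524. 188.]
 [193. 323.]
 [389. 432.]]
```

Request:
{"api": "send_rows", "payload": {"moves": [[[-0.0019,-0.0009,0.005],[0.0018,0,0],0.005],[[-0.0019,-0.0009,0.01],[0.0018,0,0],0.005],[[-0.0019,-0.0009,0.015],[0.0018,0,0],0.005],[[-0.0019,-0.0009,0.02],[0.0018,0,0],0.005],[[-0.0019,-0.0009,0.025],[0.0018,0,0],0.005],[[-0.0019,-0.0009,0.028],[0.0018,0,0],0.005],[[-0.0019,-0.0009,0.028],[0.0018,0,0],0.005],[[-0.0019,-0.0009,0.028],[0.0018,0,0],0.005]]}}

```text
clock: 12.55
tcp_pos: [523.3, -239.7, 127.9]
orientation: [[-0.092, 0.996, 0.0], [0.996, 0.092, -0.001], [-0.001, 0.0, -1.0]]
force: [0.4, -0.1, -4.6]
width: 0.144
```

```bash
python3 -c "
from h import *
plan([523.3,-239,105],5.3)
im=cams.read_camera('scene')[:,:,::-1]
cv2.imwrite('pics/s6.png',cv2.resize(im[330:430,190:310],None,fx=6,fy=6,interpolation=2)[:600])
a=np.radians(5.3);ex=np.array([np.cos(a),np.sin(a)]);ey=np.array([-np.sin(a),np.cos(a)])
s=sensors.observe()
o=s['tcp_pos'][:2];z0=s['tcp_pos'][2]-45
def c(x,y,z): return np.r_[o+x*ex+y*ey,z0+z]
pts=[c(-6,-84,80),c(-6,-128,80),c(6,-128,80),c(44,-56,24),c(44,56,24),c(-44,-56,24),c(44,-56,0)]
print(((proj('scene',pts)-[190,330])*6).round(0))"
```

```text
t 12.55 tcp [ 523.3 -239.7  127.9] yaw 5.28 F [ 0.4 -0.1 -4.6] M [ 0.07  0.08 -0.03] w 12.7 j [-0.63  0.52  1.4  -0.    1.22 -0.73]
shift mm [7.000e-01 1.000e-02 2.291e+01] turn [ 0.0004  0.0006 -0.0004]
[[145. 279.]
 [ 67. 394.]
 [100. 409.]
 [344. 358.]
 [507.  96.]
 [116. 258.]
 [350. 395.]]
```

View pics/s6.png

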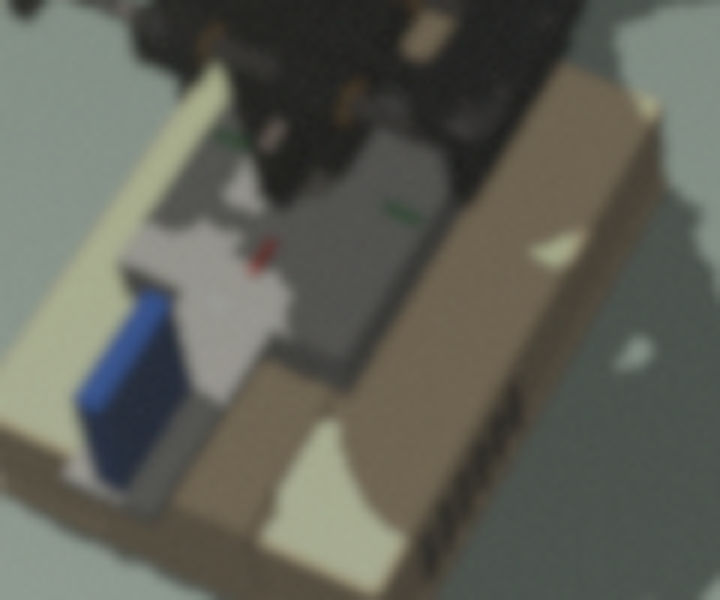

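The plate corner is seen at (345,358) against (344,358) predicted, so the cover is aligned. Lowering.

Request:
{"api": "send_rows", "payload": {"moves": [[[0.0005,0,0.004],[0,0,0],0.005],[[0.0005,0,0.008],[0,0,0],0.005],[[0.0005,0,0.011],[0,0,0],0.005],[[0.0005,0,0.014],[0,0,0],0.005],[[0.0005,0,0.017],[0,0,0],0.005],[[0.0005,0,0.019],[0,0,0],0.005],[[0.0005,0,0.021],[0,0,0],0.005],[[0.0005,0,0.021],[0,0,0],0.005]]}}

```text
clock: 13.6
tcp_pos: [523.1, -239.1, 106.6]
orientation: [[-0.092, 0.996, -0.0], [0.996, 0.092, -0.0], [-0.0, -0.0, -1.0]]
force: [0.1, 0.1, -4.7]
width: 0.142
```

```bash
python3 -c "
from h import *
plan([523.3,-239,105],5.3)"
```

```text
t 13.6 tcp [ 523.1 -239.1  106.6] yaw 5.28 F [ 0.1  0.1 -4.7] M [0.08 0.03 0.04] w 12.5 j [-0.63  0.55  1.42 -0.    1.17 -0.73]
shift mm [0.08 0.16 1.62] turn [-0.0001  0.0002 -0.0004]
```

Request:
{"api": "send_rows", "payload": {"moves": [[[0,0,0.001],[0,0,0],0.005],[[0,0,0.0015],[0,0,0],0.005],[[0,0,0.002],[0,0,0],0.005],[[0,0,0.002],[0,0,0],0.005],[[0,0,0.002],[0,0,0],0.04],[[0,0,0.002],[0,0,0],0.04],[[0,0,0.002],[0,0,0],0.04],[[0,0,0.002],[0,0,0],0.04]]}}

```text
clock: 14.6
tcp_pos: [523.3, -239.2, 104.8]
orientation: [[-0.092, 0.996, 0.0], [0.996, 0.092, -0.0], [-0.0, 0.0, -1.0]]
force: [-0.2, -0.4, 0.0]
width: 0.452
```

```bash
python3 -c "
from h import *
plan([523.3,-239,105],5.3)
im=cams.read_camera('scene')[:,:,::-1]
cv2.imwrite('pics/s7.png',cv2.resize(im[330:430,190:310],None,fx=6,fy=6,interpolation=2)[:600])
a=np.radians(5.3);ex=np.array([np.cos(a),np.sin(a)]);ey=np.array([-np.sin(a),np.cos(a)])
o=np.array([523.3,-239]);z0=60
def c(x,y,z): return np.r_[o+x*ex+y*ey,z0+z]
pts=[c(-6,-84,80),c(-6,-128,80),c(6,-128,80),c(44,-56,24),c(44,56,24),c(-44,-56,24),c(44,-56,0)]
print(((proj('scene',pts)-[190,330])*6).round(0))"
```

```text
t 14.6 tcp [ 523.3 -239.2  104.8] yaw 5.28 F [-0.2 -0.4  0. ] M [-0.05  0.03 -0.01] w 39.8 j [-0.63  0.55  1.42 -0.    1.17 -0.73]
shift mm [ 0.18  0.06 -0.22] turn [ 0.0003  0.0005 -0.0004]
[[156. 316.]
 [ 79. 430.]
 [112. 445.]
 [351. 392.]
 [512. 131.]
 [127. 292.]
 [358. 428.]]
```

View pics/s7.png

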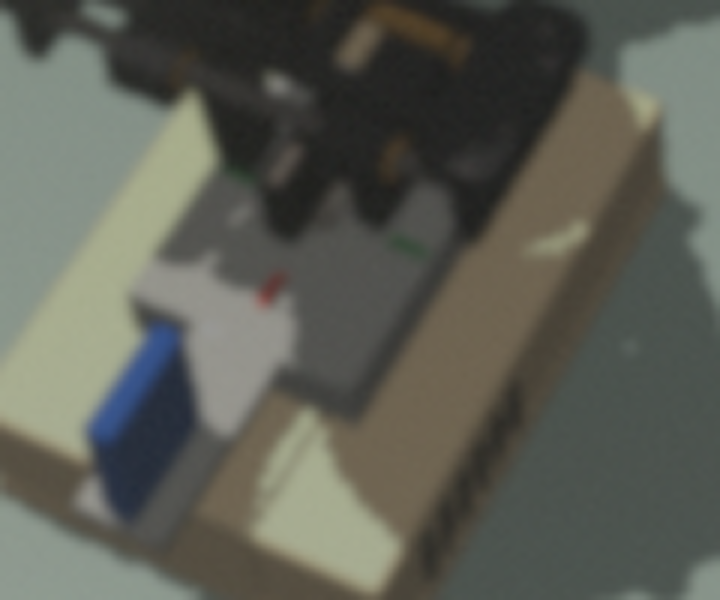

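The cover is seated: plate corner (350,390) against (351,392) expected, fin corner (90,432) against (79,430). I'll take the knob again.

Request:
{"api": "send_rows", "payload": {"force": 60, "moves": [[[0,0,0],[0,0,0],0.02],[[0,0,0],[0,0,0],0.005],[[0,0,0],[0,0,0],0.005],[[0,0,0],[0,0,0],0.005],[[0,0,0.003],[0,0,0],0.005],[[0,0,0.006],[0,0,0],0.005],[[0,0,0.009],[0,0,0],0.005],[[0,0,0.01],[0,0,0],0.005]]}}

```text
clock: 15.65
tcp_pos: [523.4, -239.2, 95.6]
orientation: [[-0.092, 0.996, 0.001], [0.996, 0.092, -0.001], [-0.001, 0.001, -1.0]]
force: [-3.0, 2.5, 11.4]
width: 0.14
```

```bash
python3 -c "
from h import *
plan([523.3,-239.2,91],5.3)"
```

```text
t 15.65 tcp [ 523.4 -239.2   95.6] yaw 5.28 F [-3.   2.5 11.4] M [ 0.3   0.61 -0.04] w 12.4 j [-0.63  0.56  1.44 -0.    1.14 -0.73]
shift mm [ 0.03 -0.05  4.57] turn [ 0.0009  0.0011 -0.0003]
```

The knob is down 9.2 mm at 11.4 N, and the spring law gives 11.7 N, so there is no slip. Pressing the rest.

Request:
{"api": "send_rows", "payload": {"moves": [[[0,0,0.001],[0,0,0],0.005],[[0,0,0.002],[0,0,0],0.005],[[0,0,0.003],[0,0,0],0.005],[[0,0,0.004],[0,0,0],0.005],[[0,0,0.0045],[0,0,0],0.005],[[0,0,0.0045],[0,0,0],0.005],[[0,0,0.0045],[0,0,0],0.005],[[0,0,0.0045],[0,0,0],0.005]]}}

```text
clock: 16.65
tcp_pos: [523.4, -239.3, 91.8]
orientation: [[-0.092, 0.996, 0.001], [0.996, 0.092, -0.001], [-0.002, 0.001, -1.0]]
force: [-3.6, 2.4, 14.1]
width: 0.142
```

```bash
python3 -c "
from h import *
plan([523.3,-239.2,91],-84.7)"
```

```text
t 16.65 tcp [ 523.4 -239.3   91.8] yaw 5.28 F [-3.6  2.4 14.1] M [0.38 0.85 0.02] w 12.5 j [-0.63  0.57  1.44 -0.    1.13 -0.73]
shift mm [ 0.07 -0.09  0.75] turn [2.3000e-03 2.0000e-04 1.5705e+00]
```

Request:
{"api": "send_rows", "payload": {"moves": [[[0,0,0.0008],[0,0,0],0.005],[[0,0,0.0013],[0,0,0.05],0.005],[[0,0,0.0013],[0,0,0.15],0.005],[[0,0,0.0013],[0,0,0.27],0.005],[[0,0,0.0013],[0,0,0.4],0.005],[[0,0,0.0013],[0,0,0.53],0.005],[[0,0,0.0013],[0,0,0.66],0.005],[[0,0,0.0013],[0,0,0.78],0.005]]}}

```text
clock: 17.65
tcp_pos: [523.6, -239.3, 90.6]
orientation: [[0.638, 0.77, 0.002], [0.77, -0.638, -0.002], [-0.0, 0.003, -1.0]]
force: [-3.2, 1.9, 14.8]
width: 0.14
```

```bash
python3 -c "
from h import *
plan([523.3,-239.2,91],-84.7)"
```

```text
t 17.65 tcp [ 523.6 -239.3   90.6] yaw -39.63 F [-3.2  1.9 14.8] M [0.41 0.78 0.06] w 12.4 j [-0.63  0.57  1.44 -0.    1.13  0.06]
shift mm [-0.07 -0.3  -0.35] turn [ 0.0026 -0.001   0.7867]
```

Request:
{"api": "send_rows", "payload": {"moves": [[[0,0,0],[0,0,0.13],0.005],[[0,0,0],[0,0,0.26],0.005],[[0,0,0],[0,0,0.39],0.005],[[0,0,0],[0,0,0.52],0.005],[[0,0,0],[0,0,0.65],0.005],[[0,0,0],[0,0,0.75],0.005],[[0,0,0],[0,0,0.8],0.005],[[0,0,0],[0,0,0.8],0.005]]}}

```text
clock: 18.65
tcp_pos: [523.7, -239.5, 90.7]
orientation: [[0.997, 0.083, 0.002], [0.083, -0.997, -0.002], [0.002, 0.002, -1.0]]
force: [-3.6, 0.6, 15.7]
width: 0.139
```

```bash
python3 -c "
from h import *
plan([523.3,-239.2,96.8],-84.7)
for n in('scene',):
    im=cams.read_camera(n)[:,:,::-1]
    cv2.imwrite('pics/s8.png',cv2.resize(im[310:430,180:310],None,fx=5,fy=5,interpolation=2)[:600])"
```

```text
t 18.65 tcp [ 523.7 -239.5   90.7] yaw -85.26 F [-3.6  0.6 15.7] M [0.29 0.77 0.1 ] w 12.3 j [-0.63  0.57  1.44 -0.    1.13  0.85]
shift mm [-0.33 -0.33 -6.11] turn [ 0.0024 -0.002  -0.0097]
```

View pics/s8.png

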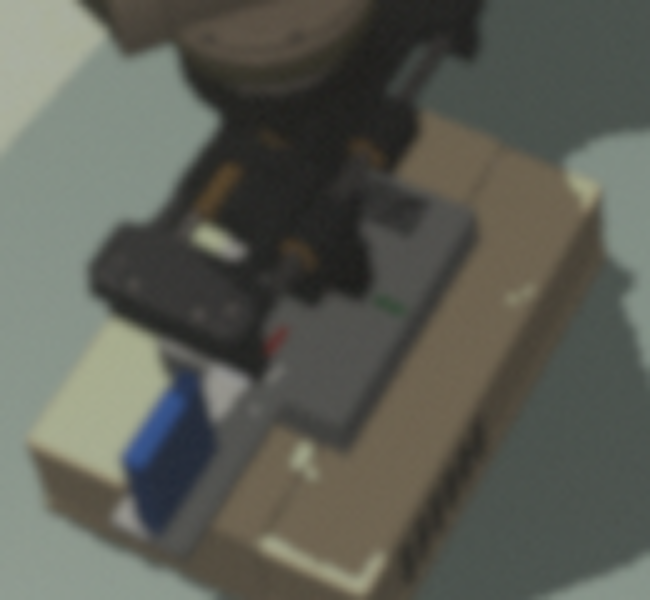

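Request:
{"api": "send_rows", "payload": {"moves": [[[0,0,0],[0,0,0.02],0.005],[[0,0,0],[0,0,0.02],0.005],[[0,0,0],[0,0,0.02],0.005],[[0,0,-0.001],[0,0,0.02],0.005],[[0,0,-0.002],[0,0,0.01],0.005],[[0,0,-0.003],[0,0,0.01],0.005],[[0,0,-0.004],[0,0,0.01],0.005],[[0,0,-0.004],[0,0,0.01],0.005]]}}

```text
clock: 19.7
tcp_pos: [523.6, -239.5, 94.4]
orientation: [[0.997, 0.073, 0.002], [0.073, -0.997, -0.002], [0.002, 0.002, -1.0]]
force: [-1.8, 1.8, 12.8]
width: 0.141
```

```bash
python3 -c "
from h import *
plan([523.3,-239.2,97],-84.7)"
```

```text
t 19.7 tcp [ 523.6 -239.5   94.4] yaw -85.79 F [-1.8  1.8 12.8] M [0.25 0.64 0.21] w 12.4 j [-0.63  0.56  1.44 -0.    1.14  0.86]
shift mm [-0.29 -0.33 -2.64] turn [ 0.0023 -0.0018 -0.019 ]
```

The moment has risen to 0.21 N m, so the knob is at its stop. Letting it rise into the notch.

Request:
{"api": "send_rows", "payload": {"moves": [[[0,0,-0.001],[0,0,-0.005],0.005],[[0,0,-0.0015],[0,0,-0.01],0.005],[[0,0,-0.002],[0,0,-0.01],0.005],[[0,0,-0.0025],[0,0,-0.01],0.005],[[0,0,-0.003],[0,0,-0.01],0.005],[[0,0,-0.003],[0,0,-0.01],0.005],[[0,0,-0.003],[0,0,-0.01],0.005],[[0,0,-0.003],[0,0,-0.01],0.005]]}}

```text
clock: 20.7
tcp_pos: [523.6, -239.5, 96.8]
orientation: [[0.997, 0.083, 0.002], [0.083, -0.997, -0.002], [0.001, 0.002, -1.0]]
force: [-1.1, 0.2, 8.3]
width: 0.14
```

```bash
python3 -c "
from h import *
plan([523.3,-239.2,97],-84.7)"
```

```text
t 20.7 tcp [ 523.6 -239.5   96.8] yaw -85.24 F [-1.1  0.2  8.3] M [0.09 0.44 0.11] w 12.3 j [-0.63  0.56  1.43 -0.    1.14  0.85]
shift mm [-0.24 -0.3  -0.23] turn [ 0.0018 -0.0014 -0.0094]
```

Request:
{"api": "send_rows", "payload": {"moves": [[[0,0,-0.0003],[0,0,0],0.005],[[0,0,-0.0006],[0,0,0],0.005],[[0,0,-0.0009],[0,0,0],0.005],[[0,0,-0.0012],[0,0,0],0.005],[[0,0,-0.0012],[0,0,0],0.005],[[0,0,-0.0012],[0,0,0],0.005],[[0,0,-0.0012],[0,0,0],0.005],[[0,0,-0.0012],[0,0,0],0.005]]}}

```text
clock: 21.7
tcp_pos: [523.4, -239.4, 96.8]
orientation: [[0.997, 0.083, 0.001], [0.083, -0.997, -0.001], [0.001, 0.001, -1.0]]
force: [3.1, -3.2, -3.5]
width: 0.141
```

```bash
python3 -c "
from h import *
plan([523.3,-239.2,97],-84.7)"
```

```text
t 21.7 tcp [ 523.4 -239.4   96.8] yaw -85.25 F [ 3.1 -3.2 -3.5] M [-0.64 -0.57  0.11] w 12.4 j [-0.63  0.56  1.43 -0.    1.15  0.85]
shift mm [-0.12 -0.16 -0.17] turn [ 0.0007 -0.0005 -0.0097]
```

The force fell from +8.3 to −3.5 N with no movement, so the cam is caught and clamped. Letting go and rising.

Request:
{"api": "send_rows", "payload": {"moves": [[[0,0,0.0005],[0,0,0],0.01],[[0,0,0.0005],[0,0,0],0.04],[[0,0,0.0005],[0,0,0],0.04],[[0,0,0.0005],[0,0,0],0.04],[[0,0,-0.02],[0,0,0],0.04],[[0,0,-0.05],[0,0,0],0.04],[[0,0,-0.09],[0,0,0],0.04],[[0,0,-0.13],[0,0,0],0.04]]}}

```text
clock: 22.7
tcp_pos: [522.9, -238.8, 228.3]
orientation: [[0.997, 0.083, -0.0], [0.083, -0.997, 0.0], [-0.0, -0.0, -1.0]]
force: [0.2, -1.0, 0.2]
width: 0.455
```

Request:
{"api": "send_rows", "payload": {"moves": [[[-0.02,-0.03,-0.02],[0,0,0],0.04],[[-0.04,-0.06,-0.03],[0,0,0],0.04],[[-0.06,-0.09,-0.03],[0,0,0],0.04],[[-0.08,-0.13,-0.03],[0,0,0],0.04],[[-0.1,-0.17,-0.03],[0,0,0],0.04],[[-0.11,-0.21,-0.03],[0,0,0],0.04],[[-0.11,-0.25,-0.03],[0,0,0],0.04],[[-0.11,-0.28,-0.03],[0,0,0],0.04]]}}

```text
clock: 23.7
tcp_pos: [389.7, 32.3, 257.2]
orientation: [[0.997, 0.083, 0.0], [0.083, -0.997, -0.0], [0.0, 0.0, -1.0]]
force: [0.8, -1.0, 0.1]
width: 0.457
```

```bash
python3 -c "
from h import *
plan([523.3,-239.2,97],-84.7)
for n in('top','scene'):
    im=cams.read_camera(n)[:,:,::-1]
    cv2.imwrite(f'pics/{n}9.png',im)
    c=im[180:280,420:540] if n=='top' else im[320:440,180:310]
    cv2.imwrite(f'pics/{n}9c.png',cv2.resize(c,None,fx=5,fy=5,interpolation=2)[:600])"
```

```text
t 23.7 tcp [389.7  32.3 257.2] yaw -85.22 F [ 0.8 -1.   0.1] M [-0.06  0.12 -0.05] w 40.2 j [-0.22  0.08  1.65 -0.    1.41  1.26]
shift mm [110.48 281.68 160.31] turn [ 0.0002 -0.0003 -0.0091]
```

View pics/scene9c.png

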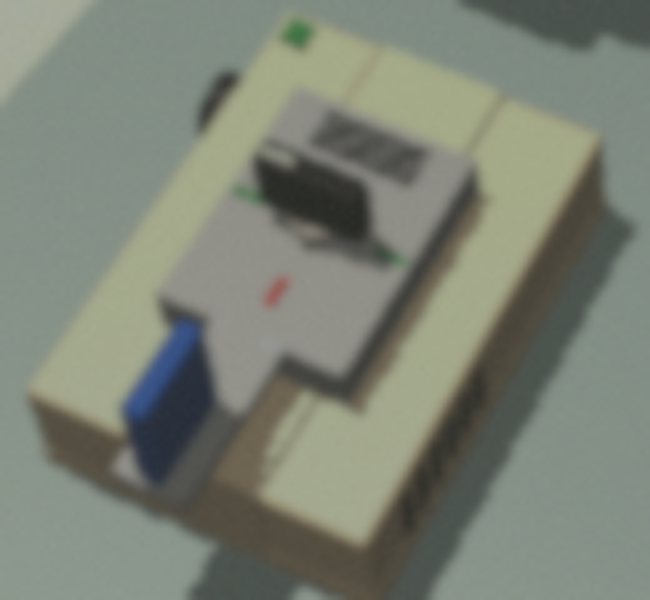

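View pics/top9c.png

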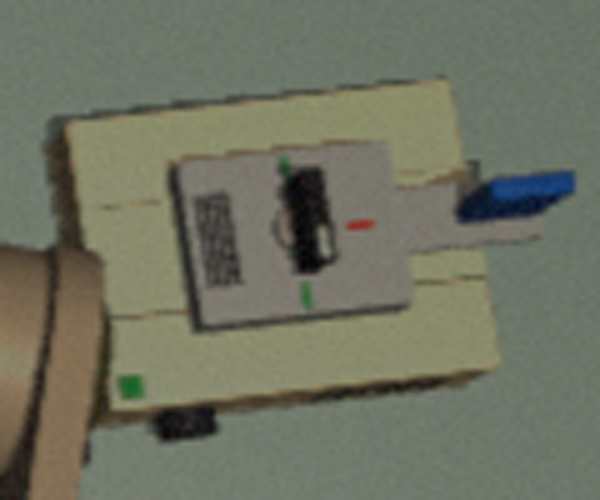

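View pics/scene9.png

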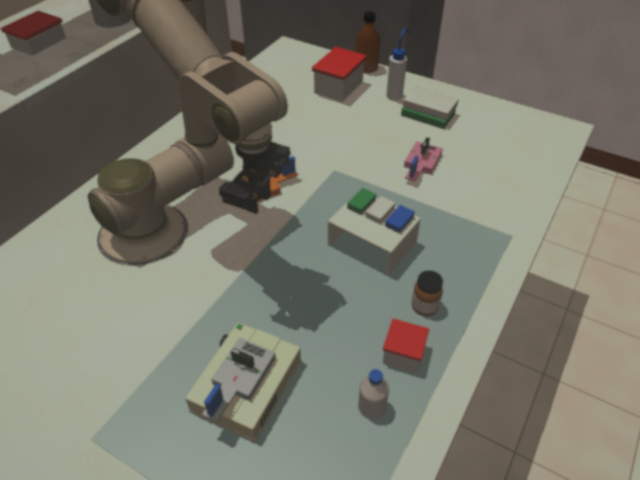

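```bash
python3 -c "
from h import *
f=lambda p:(np.array(p,float)+.5)/5-.5+np.array([420,180])
X=ray('top',f([(172,162),(388,140),(411,305),(197,328)]),84)
print(X.round(1),X.mean(0),np.linalg.norm(np.roll(X,-1,0)-X,axis=1))
d=X[0]-X[1];print(np.degrees(np.arctan2(-d[0],d[1])))
K=ray('top',f([(304,168),(325,270)]),126);k=K[0]-K[1];print(K.round(1),np.degrees(np.arctan2(k[1],k[0])))
a=np.array(cv2.imread('pics/top0.png'),int)[110:165,300:460];b=np.array(cv2.imread('pics/top9.png'),int)[110:165,300:460];print('bystander diff',abs(a-b).mean(),(abs(a-b).max(2)>40).sum())
"
```

```text
[[ 563.4 -177.1   84. ]
 [ 573.2 -291.8   84. ]
 [ 484.3 -296.8   84. ]
 [ 474.2 -184.3   84. ]] [ 523.76943901 -237.4976635    84.        ] [115.13579184  89.0233686  112.8971738   89.47127604]
4.847795368302098
[[ 548.4 -233.5  126. ]
 [ 495.  -240.2  126. ]] 7.177243320102914
bystander diff 3.0233333333333334 0
```

The cover centre is at (523.8,−237.5), yaw 4.8°, against the port at (523.2,−238.9), yaw 5.3°. The knob lies across and the bystanders haven't moved. Handing in.

```bash
python3 -c "
from rig import job_done
print(job_done())"
```

```text
the job is handed in; nothing more can be done
None
```

The grey cover is on the lamp house with its cam locked, and the job was handed in at about 24 s of the 64 s allowed.

**What I did:** I drew the cover out by its blue fin and set it down on the bench. I then re-gripped it by the knob to carry it and lowered it over the well without touching the coaming. There I let go, took the knob again, pressed it about 13–14 mm (15–16 N) and turned it 90° clockwise to its stop. I let it rise and released it.

**Last checks:**
- **Cam caught:** lifting the knob by 1.2 mm more gave no motion, and the force went from +8 to −3.5 N. The knob sits about 8 mm down, as it should when caught.
- **Cover position:** the camera puts its centre within 1.5 mm and 0.5° of the well, inside the 4 mm play.
- **Knob:** it lies across the cover. Its picture angle of 7° from a rough edge pick differs by about 2° from the cover, while the gripper ended within 1° of a full quarter turn.
- **Bystanders:** the before and after pictures show no change at the bottle, jar and tub. The arm is clear of everything.

No check failed. The one small mismatch was while the cover hung from the knob: the fin showed a few millimetres low, and this was not seen to the same extent once it was seated.

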